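# Aim the bent hot-air nozzle

### The job

Pick the bent nozzle (the one with a side spout) off the blue mat and stand it upright in the round outlet dish of the grey hot-air unit, collar down on the dish floor, with its spout pointing over the yellow mark. Set it down rather than dropping it, and leave the straight nozzle where it stands.

Things in the scene. Friction and masses are not known exactly. Their poses are not given: they have to be found in the camera images.
- bent_mid (a point): Grip point half-way up the axis of the loose bent steel nozzle (0.12 kg), 36 mm above its underside; it stands on the mat, 3 mm above the table. Dark collar 42 mm wide, 9 mm high; tube 28 mm wide up to an elbow, top at 72 mm. From it a spout 17 mm thick goes out level, its end 46 mm off the axis. x points along the spout, z up. Fingers closing along y clear the spout.
- bent_spout (a point): Centre of the open end of the bent nozzle's spout: 46 mm along x and 24 mm above bent_mid; same axes.
- dish (a point): Centre of the floor of the dark round outlet dish on top of the fixed grey hot-air unit (130 x 120 mm, top 48 mm above the table). Dish 64 mm wide inside, 72 mm outside, rim 7 mm above its floor. z up; x points from the dish centre to the yellow mark, a painted stripe 25 x 12 mm on the unit's top just outside the rim, 37 to 62 mm from the centre.
- straight_mid (a point): Half-way up the straight steel nozzle, 36 mm above its underside: same collar and tube, but a pointed tip straight up, 72 mm high, no side spout. It stays where it is. A jar with a green lid (44 mm wide, 50 mm high) also stands near; their axes are at least 95 mm apart.
Mind the look-alikes: they are no part of the job. Leave any purple or red look-alike of the part that bears bent_mid alone.

How it is judged (in metres and radians):
At the end, for the whole second after the job is handed in: The bent nozzle stands upright (within 7 degrees) with its collar on the dish floor (within 4 mm) inside the dish (axis within 15 mm of its centre), its spout pointing to the yellow mark within 17 degrees; the straight nozzle stands within 25 mm of where it started (horizontal distance between bent_mid and dish below 0.015 m and z of bent_mid in the frame of dish between 0.032 and 0.04 m and angle between bent_mid's own z axis and vertical below 0.12 rad and angle between the x axis of bent_mid and the x axis of dish, either way round below 0.3 rad and x of bent_spout in the frame of dish above 0.02 m and distance of straight_mid from where it was at the start of the episode below 0.025 m); the robot touches nothing.
It fails at once if the bent nozzle is dropped or thrown (moves faster than 0.7 m/s with no finger on it, a fall of about 25 mm) (linear speed of bent above 0.7 m/s and contact force between the fingers and bent below 0.05 N).
It fails at once if the straight nozzle is pushed or tipped by more than 25 mm (distance of straight_mid from where it was at the start of the episode above 0.025 m).
It also fails if it takes over 32 s, if anything falls off the work surface, if the arm or the gripper's body presses on something with over 40 N, if the wrist force passes 120 N, or if a joint passes its speed limit or range.

### The arm

A 6-joint arm with a two-finger parallel gripper is mounted at the origin on the work surface. World frame = base frame: x ahead of the robot, y to its left, z up, the work surface at z = 0. Lengths are in mm, angles in rad, forces in N, time in s.
With the tool pointing down it reaches from about 325 to 925 mm from the base axis. Payload 3.1 kg.
Tool frame: the origin (TCP) lies at the very end of the fingers, on their centre line; the grasp point (between the pads) lies 19 mm behind it; z points along the fingers, y is the line along which they close (so a half turn about z gives the same grasp; the last joint's range is limited). The gripper opens to 85 mm and grips with 20 to 120 N. Pads are 22 mm wide; open, the fingers measure 114 mm over their backs; the gripper's body (76 mm by 85 mm) begins 54 mm behind the grasp point. The pads swing forward as they close: fully open they stand 13 mm farther back than shut.
Start: joints at [1.203, 0.217, 1.613, -0, 1.311, -0.112], TCP at [158.118, 604.68, 193.5] pointing down, gripper open.
Joint ranges: [-2.75, 2.75], [-0.78, 2.1], [0.31, 2.55], [-1.13, 4.27], [0.13, 2.63], [-2.58, 2.58]. Speed limits (rad/s): [2.79, 2.79, 3.14, 3.14, 3.14, 3.14].

### API

Orientations are given as [roll, pitch, yaw] about the fixed x, y, z axes, in that order (R = Rz(yaw) Ry(pitch) Rx(roll)).
In Python, from cell import * gives the robot as it stands. The module is installed in compiled form; this text tells all that it offers.
- The arm moves only by the shell command python3 -m jog 'ROWS' [OPENING] [FORCE]. ROWS is JSON, a list of rows, each a list of 4 numbers: the shift along the tool's x, y, z in m, then the turn about the tool's z in rad. A call has 1 to 10 rows; each row is the pose to reach, as a shift and turn from the pose commanded when the call began, along the tool's axes at that moment; what a row does not reach only later rows make up. A row lasts 1/12 s, in which the tool goes at most 41.7 mm and 7.16 degrees, less where a joint would pass 70% of its speed; a pose out of reach is approached as far as the arm can. A call with a gripper value outside its range is refused whole. OPENING is the opening, from 0 (shut) to 1 (fully open), set as the call begins (- or left out, the last holds). The fingers move at their own pace and stop on an object; FORCE is the grip in N (left out, the last holds). Time passes only in rows, so rows that repeat a pose let the fingers close. It gives the time, the measured TCP pose, the force, the opening and the grip force at its end, in the units of the state.
- get_state(): the state, without advancing time (a new reading comes with each control period).
- read_camera(name): name is "scene" or "top" or "wrist"; returns a dict with "frame" (480x640x3 uint8, red, green, blue), "depth" (480x640 float32, mm along the optical axis (not along the pixel's ray), 0 where there is no reading), "fx", "fy", "cx", "cy" (pixels), "k1" (the pictures are not rectified: a ray, as slopes to the right and down, at radius r is drawn at 1 + k1 r^2 times it, then the intrinsics apply), "T" (4x4, takes a point from camera to world coordinates); the wrist camera has in their place "T_tool_cam" (4x4, takes a point from camera to tool coordinates, whose origin is the TCP and whose axes are the flange's). Camera axes: x right, y down, z forward; pixel columns grow to the right and rows downward; lengths in mm; the calibration is good to about 2 mm. A picture is of the moment at which its call begins: read the wrist's pose just before it.
- sign_off(): hands the job in; it is judged then, once.
Trained networks look in a picture, given as the dict that the camera call returned (one of the last four; its "shot" number tells which), for a name from the list of things; names that differ only in an ending like _2 or _b are one class to them, and where a whole thing is asked for, a point or a joint stands for the part that bears it (a point fixed in the world has none). Each returns a list of dicts, best first, with "confidence" (0 to 1); they miss things now and then, are a little off and sometimes report something else, mostly with a low value. They report only what shows in the picture. A call takes as long as a camera call. They do not tell look-alikes from the thing itself.
- search_frame(picture, name): "box" ([left, top, width, height] in pixels, round what is visible of it).
- regions_of(picture, name): "mask" (480x640 bool, what is visible of it) and "box" ([left, top, width, height] in pixels, round what is visible of it).
- place_of(picture, name): "centre" ([row, column] in pixels: a listed point, or the origin of a listed thing).
The state is a dict: "clock": time; "q": joint angles; "qvel": joint speeds; "joint_efforts": joint torques, N m; "position": TCP position; "eef_rot": TCP orientation; "ft_force": force on the tool from outside, world axes, zero at the start; "moment": the same for the moment, N m; "opening": finger opening in mm; "grip_force": force on a finger pad.
Only numpy, scipy, OpenCV 4.12 (cv2) and the standard library are available. Lean on these libraries where they do the work, as an engineer would, in place of code of your own. Each camera call takes 0.05 s, during which the arm holds its last target. There are 200 camera calls.

## Working session

There is one attempt and no reset: what is moved stays moved. The work goes in short steps, Python scripts to look and compute and a shell command to move; the robot and the scene stay as the last step left them, time stands still between calls to the robot, and variables do not carry over. Pictures are saved under pics/ and viewed, at most 10 in all, crops included, and the job is handed in when it is done.

```bash
mkdir -p pics; cat > h.py <<'E'
import numpy as np, cv2
from cell import *
from scipy.spatial.transform import Rotation as Ro
def T_of(p):
    if "T" in p: return np.array(p["T"])
    s=p["state"]; M=np.eye(4); M[:3,:3]=Ro.from_euler("xyz",s["eef_rot"]).as_matrix(); M[:3,3]=s["position"]
    return M@np.array(p["T_tool_cam"])
def shot(n):
    s=get_state(); p=read_camera(n); p["state"]=s; return p
def ray(p,rc):
    K=np.array([[p["fx"],0,p["cx"]],[0,p["fy"],p["cy"]],[0,0,1.]])
    u=cv2.undistortPoints(np.array([[[rc[1],rc[0]]]],float),K,np.array([p["k1"],0,0,0.]))[0,0]
    T=T_of(p); return T[:3,3],T[:3,:3]@np.array([u[0],u[1],1])
def atz(p,rc,z):
    o,d=ray(p,rc); return o+d*(z-o[2])/d[2]
def atdepth(p,rc):
    o,d=ray(p,rc); return o+d*p["depth"][int(round(rc[0])),int(round(rc[1]))]
E
python3 - <<'E'
from h import *
for n in("scene","top","wrist"):
    p=shot(n); im=p["frame"][:,:,::-1].copy()
    for k,c in(("bent_mid",(0,0,255)),("bent_spout",(255,0,255)),("dish",(0,255,255)),("straight_mid",(0,255,0))):
        for r in place_of(p,k)[:4]:
            rc=r["centre"]; print(n,k,round(r["confidence"],2),np.round(rc),np.round(atdepth(p,rc)), 'atz', np.round(atz(p,rc,{"bent_mid":39,"bent_spout":63,"dish":44,"straight_mid":39}[k])))
            cv2.circle(im,(int(rc[1]),int(rc[0])),3,c,-1)
    cv2.imwrite(f"pics/{n}0.png",im)
E
```

```text
scene bent_mid 0.85 [261. 386.] [674. 128.  71.] atz [648. 133.  39.]
scene bent_mid 0.8 [223. 380.] [566. 130.  48.] atz [557. 131.  39.]
scene bent_mid 0.64 [260. 487.] [665. 301.  57.] atz [651. 308.  39.]
scene bent_spout 0.88 [273. 504.] [700. 319.  66.] atz [698. 320.  63.]
scene bent_spout 0.77 [265. 300.] [676. -15.  69.] atz [671. -15.  63.]
scene bent_spout 0.68 [275. 379.] [656. 122.  12.] atz [695. 115.  63.]
scene bent_spout 0.64 [210. 408.] [550. 182.  65.] atz [548. 182.  63.]
scene dish 0.59 [236. 209.] [ 588. -180.   48.] atz [ 584. -182.   44.]
scene straight_mid 0.95 [207. 339.] [523.  57.  50.] atz [512.  57.  39.]
top bent_mid 0.85 [200. 337.] [670.  30.  72.] atz [678.  29.  39.]
top bent_mid 0.6 [213. 180.] [644. 301.  69.] atz [650. 311.  39.]
top bent_mid 0.58 [214. 282.] [643. 125.  72.] atz [650. 128.  39.]
top bent_spout 0.95 [274. 246.] [544. 194.   2.] atz [541. 184.  63.]
top bent_spout 0.75 [185. 174.] [692. 313.  75.] atz [695. 317.  63.]
top bent_spout 0.65 [189. 284.] [705. 129.   3.] atz [690. 124.  63.]
top dish 0.96 [246. 455.] [ 595. -179.   50.] atz [ 596. -181.   44.]
top straight_mid 0.75 [296. 324.] [504.  51.  75.] atz [505.  50.  39.]
top straight_mid 0.57 [214. 282.] [644. 124.  72.] atz [650. 127.  39.]
```

View pics/scene0.png

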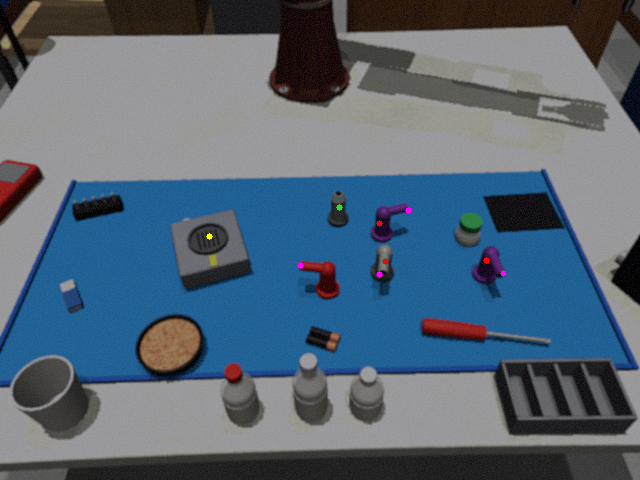

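View pics/top0.png

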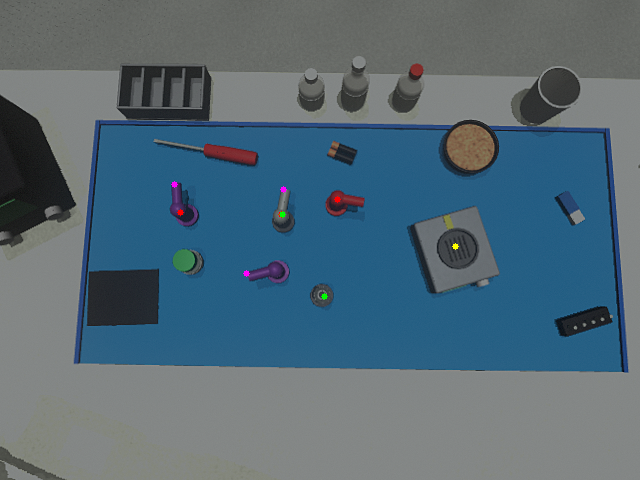

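The scene view shows the steel bent nozzle at about (385,262) px and the top view shows it at (282,215), with its spout towards +x. The other two bent shapes are purple and the third is red, so they are look-alikes. The dish is at (456,247) in the top view, with the yellow mark at about (448,222). Next I refine with the depth clouds.

```bash
cat >> h.py <<'E'
def cloud(p):
    v,u=np.mgrid[0:480,0:640]
    K=np.array([[p["fx"],0,p["cx"]],[0,p["fy"],p["cy"]],[0,0,1.]])
    n=cv2.undistortPoints(np.stack([u,v],-1).reshape(-1,1,2).astype(float),K,np.array([p["k1"],0,0,0.]))[:,0]
    d=p["depth"].reshape(-1,1); X=np.c_[n,np.ones(len(n))]*d
    T=T_of(p); X=X@T[:3,:3].T+T[:3,3]; X[d[:,0]==0]=np.nan
    return X.reshape(480,640,3)
def yellow(p):
    h=cv2.cvtColor(p["frame"],cv2.COLOR_RGB2HSV); return (h[...,0]>22)&(h[...,0]<36)&(h[...,1]>120)&(h[...,2]>70)
def bent(p,c=(650,128),z0=12,r=75):
    X=cloud(p); h=cv2.cvtColor(p["frame"],cv2.COLOR_RGB2HSV)
    m=(np.hypot(X[...,0]-c[0],X[...,1]-c[1])<r)&(X[...,2]>z0)&(X[...,2]<90)&(h[...,1]<110)
    return X,m
E
python3 - <<'E'
from h import *
for n in("top","scene"):
    p=shot(n); X,m=bent(p); P=X[m]
    print(n,len(P),P.min(0).round(),P.max(0).round())
    for z0 in(55,63):
        Q=P[P[:,2]>z0]; c=Q[:,:2].mean(0); w,V=np.linalg.eigh(np.cov((Q[:,:2]-c).T)); a=V[:,1]*np.sign(V[0,1])
        t=(Q[:,:2]-c)@a; s=(Q[:,:2]-c)@V[:,0]
        print(z0,len(Q),'dir',np.degrees(np.arctan2(a[1],a[0])).round(1),'ends',(c+a*t.min()).round(1),(c+a*t.max()).round(1),np.ptp(t).round(),np.ptp(s).round())
    y=yellow(p); Y=X[y]; k=(np.hypot(Y[:,0]-600,Y[:,1]+180)<90)
    rc=np.argwhere(y)[k].mean(0); print('mark',k.sum(),atz(p,rc,48).round(1))
    g=[r for r in place_of(p,"dish")]
    for r in g: print('dish',r["confidence"],atz(p,r["centre"],48).round(1))
    D=X[(np.hypot(X[...,0]-595,X[...,1]+180)<100)&(X[...,2]>50)]; print('rim',len(D),np.nanmedian(D,0).round(1))
    U=X[(np.hypot(X[...,0]-595,X[...,1]+180)<40)];print(np.nanpercentile(U[:,2],[5,25,50,75,95]).round(1))
s=get_state();print(s["position"],s["eef_rot"],s["clock"],s["opening"])
E
```

```text
top 524 [623. 109.  12.] [689. 148.  78.]
55 387 dir -8.3 ends [628.4 129.2] [688.1 120.5] 60.0 27.0
63 372 dir -8.8 ends [629.  129.4] [688.1 120.3] 60.0 27.0
mark 73 [ 639.7 -167.5   48. ]
dish 0.85 [ 591. -180.   48.]
rim 926 [ 589.8 -182.5   51.3]
[46.6 48.6 50.  51.6 57.2]
scene 472 [635. 108.  12.] [694. 146.  76.]
55 347 dir -9.5 ends [638.2 129.7] [693.2 120.5] 56.0 26.0
63 316 dir -9.4 ends [638.2 129.5] [693.2 120.4] 56.0 24.0
mark 70 [ 642.  -167.8   48. ]
dish 0.7 [ 596.9 -181.3   48. ]
rim 497 [ 598.9 -183.2   52.7]
[46.  47.9 49.3 51.5 56.2]
[158.14054825 604.66766872 193.5006623 ] [-3.14155866e+00 -3.78670484e-06  2.88574006e+00] 0.95 85.41449433309299
```

```bash
cat >> h.py <<'E'
def go(x,y,z,yawdeg):
    s=get_state(); R=Ro.from_euler("xyz",s["eef_rot"]).as_matrix()
    d=R.T@(np.array([x,y,z])-s["position"])/1000
    t=-(np.radians(yawdeg)-s["eef_rot"][2]); t=(t+np.pi)%(2*np.pi)-np.pi
    print("rows:",d.round(4),"turn",round(t,4),"clock",s["clock"],"pos",np.round(s["position"],1),"yaw",np.degrees(s["eef_rot"][2]).round(1),"F",np.round(s["ft_force"],1),"open",round(s["opening"],1),"grip",s["grip_force"])
E
python3 -m jog '[[-0.035,-0.02,-0.004,-0.1],[-0.07,-0.04,-0.008,-0.1],[-0.105,-0.06,-0.012,-0.1],[-0.14,-0.08,-0.016,-0.1],[-0.175,-0.1,-0.02,-0.1],[-0.21,-0.12,-0.024,-0.1],[-0.245,-0.14,-0.028,-0.1],[-0.28,-0.16,-0.032,-0.1],[-0.315,-0.18,-0.036,-0.1],[-0.35,-0.2,-0.04,-0.1]]' 1
python3 -c "
from h import *
go(645,128,233,171)
p=shot('wrist');print(np.round(p['T_tool_cam'],2).tolist())"
```

```text
clock: 1.78
position: [447.3, 321.1, 234.0]
eef_rot: [3.141, 0.001, 2.986]
ft_force: [1.7, 0.7, -0.7]
opening: 85.7
grip_force: 0.0
rows: [-0.2253 -0.1601  0.0011] turn 0.0013 clock 1.7833 pos [447.3 321.1 234. ] yaw 171.1 F [ 1.7  0.7 -0.7] open 85.7 grip 0.0
[[-0.0, -0.96, -0.28, 71.36], [1.0, 0.0, -0.0, -0.73], [0.0, -0.28, 0.96, -179.69], [0.0, 0.0, 0.0, 1.0]]
```

```bash
python3 -m jog '[[-0.034,-0.024,0,0],[-0.068,-0.048,0,0],[-0.102,-0.072,0,0],[-0.136,-0.096,0,0],[-0.17,-0.12,0,0],[-0.2,-0.14,0,0],[-0.22,-0.155,0,0],[-0.225,-0.16,0,0],[-0.225,-0.16,0,0]]'
python3 - <<'E'
from h import *
p=shot('wrist'); cv2.imwrite("pics/w1.png",p["frame"][:,:,::-1])
for k,z in(("bent_mid",39),("bent_spout",63)):
    for r in place_of(p,k)[:4]: print(k,round(r["confidence"],2),np.round(r["centre"]),atz(p,r["centre"],z).round(1))
X,m=bent(p); P=X[m]; print(len(P),P.min(0).round(),P.max(0).round())
for z0 in(45,63):
    Q=P[P[:,2]>z0]; c=Q[:,:2].mean(0); w,V=np.linalg.eigh(np.cov((Q[:,:2]-c).T)); a=V[:,1]*np.sign(V[0,1])
    t=(Q[:,:2]-c)@a; s=(Q[:,:2]-c)@V[:,0]
    print(z0,len(Q),'dir',np.degrees(np.arctan2(a[1],a[0])).round(1),'ends',(c+a*np.percentile(t,.5)).round(1),(c+a*np.percentile(t,99.5)).round(1),np.ptp(t).round(),np.ptp(s).round())
M=(m&(X[...,2]<90)); 
for zl,zh in((3,14),(14,50),(50,90)):
    Q=X[(np.hypot(X[...,0]-648,X[...,1]-127)<45)&(X[...,2]>zl)&(X[...,2]<zh)]
    if len(Q): print(zl,zh,len(Q),np.percentile(Q,1,axis=0).round(1),np.percentile(Q,99,axis=0).round(1))
g=cv2.cvtColor(p["frame"],cv2.COLOR_RGB2HSV); 
go(646,128,233,171)
E
```

```text
clock: 2.58
position: [644.4, 128.0, 233.0]
eef_rot: [-3.141, -0.001, 2.983]
ft_force: [-1.1, 0.5, 0.3]
opening: 85.2
grip_force: 0.0
bent_mid 0.93 [201. 323.] [642.1 130.6  39. ]
bent_mid 0.92 [186. 496.] [653.8 308.7  39. ]
bent_mid 0.89 [248. 236.] [677.2  31.5  39. ]
bent_mid 0.55 [106. 315.] [549.5 137.6  39. ]
bent_spout 0.95 [ 82. 361.] [537.3 181.4  63. ]
bent_spout 0.83 [255. 185.] [669.9 -13.8  63. ]
bent_spout 0.72 [253. 322.] [689.3 122.4  63. ]
bent_spout 0.68 [233. 514.] [699.  314.3  63. ]
1427 [626. 109.  12.] [690. 148.  75.]
45 1262 dir -9.1 ends [630.1 130.3] [688.8 120.8] 60.0 28.0
63 1163 dir -9.3 ends [630.8 130.2] [688.8 120.8] 60.0 26.0
3 14 889 [605.9  85.9   3. ] [685.6 168.4  12.9]
14 50 129 [629.6 116.   14.3] [642.1 141.8  49.6]
50 90 1293 [630.2 113.9  52.9] [688.4 140.5  74.4]
rows: [-0.0039 -0.0024  0.0004] turn 0.0024 clock 2.7333 pos [642.5 131.  233.4] yaw 171.1 F [ 0.7 -0.7 -0.5] open 85.6 grip 0.0
```

View pics/w1.png

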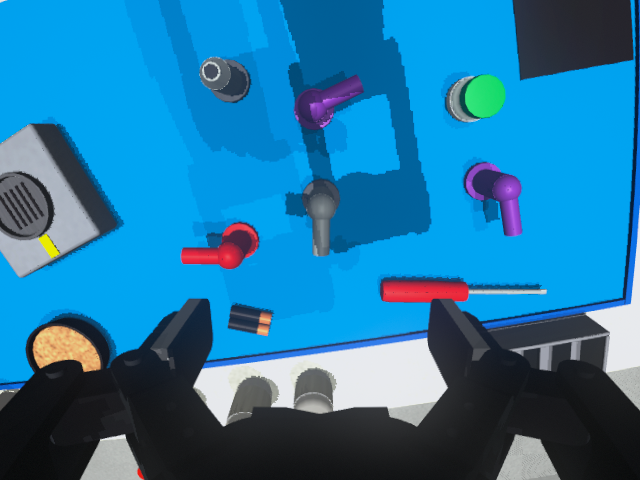

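The wrist view shows the steel nozzle at about (321,200) px with its spout end at (321,253), and the fingers line up across it. The axis comes out near (644.5,128.7) mm with a yaw of -9.2°.

```bash
python3 -c "
from h import *
for i in range(3): go(644.5,128.7,21,170.8); shot('top')"
```

```text
rows: [-0.0025 -0.0021  0.2124] turn 0.0059 clock 2.7333 pos [642.5 131.  233.4] yaw 171.1 F [ 0.7 -0.7 -0.5] open 85.6 grip 0.0
rows: [-0.0025 -0.0023  0.2125] turn 0.0065 clock 2.7833 pos [642.5 131.2 233.5] yaw 171.2 F [ 0.5  0.1 -0.2] open 85.5 grip 0.0
rows: [-0.0024 -0.0023  0.2126] turn 0.0067 clock 2.8333 pos [642.5 131.3 233.6] yaw 171.2 F [-0.2  0.3  0.2] open 85.5 grip 0.0
```

```bash
python3 -m jog '[[-0.001,-0.001,0.03,0],[-0.0025,-0.0023,0.06,0.005],[-0.0025,-0.0023,0.09,0.005],[-0.0025,-0.0023,0.11,0.005],[-0.0025,-0.0023,0.11,0.005],[-0.0025,-0.0023,0.11,0.005]]'
python3 - <<'E'
from h import *
p=shot('wrist')
for k,z in(("bent_mid",39),("bent_spout",63)):
    for r in place_of(p,k)[:4]: print(k,round(r["confidence"],2),np.round(r["centre"]),atz(p,r["centre"],z).round(1))
X,m=bent(p); P=X[m]
for z0 in(45,63):
    Q=P[P[:,2]>z0]; c=Q[:,:2].mean(0); w,V=np.linalg.eigh(np.cov((Q[:,:2]-c).T)); a=V[:,1]*np.sign(V[0,1])
    t=(Q[:,:2]-c)@a; s=(Q[:,:2]-c)@V[:,0]
    print(z0,len(Q),'dir',np.degrees(np.arctan2(a[1],a[0])).round(1),'ends',(c+a*np.percentile(t,.5)).round(1),(c+a*np.percentile(t,99.5)).round(1),np.ptp(t).round(),np.ptp(s).round())
go(644.5,128.7,21,170.8)
E
```

```text
clock: 3.38
position: [644.0, 127.8, 122.2]
eef_rot: [-3.141, -0.003, 2.982]
ft_force: [-0.4, 0.4, 0.7]
opening: 85.4
grip_force: 0.0
bent_mid 0.92 [209. 564.] [655.2 310.1  39. ]
bent_mid 0.81 [291. 204.] [676.7  30.8  39. ]
bent_mid 0.75 [234. 323.] [645.9 129.2  39. ]
bent_spout 0.89 [304. 132.] [668.6 -14.7  63. ]
bent_spout 0.88 [272. 588.] [697.  313.3  63. ]
bent_spout 0.68 [304. 322.] [689.7 121.1  63. ]
bent_spout 0.61 [ 61. 377.] [538.  178.6  63. ]
45 2541 dir -8.7 ends [630.4 130.2] [689.1 121.2] 60.0 27.0
63 2292 dir -8.7 ends [631.3 130. ] [689.1 121.2] 60.0 26.0
rows: [0.0037 0.0004 0.1055] turn 0.0005 clock 3.5333 pos [647.6 127.6 126.5] yaw 170.8 F [ 0.8 -0.5  0.3] open 85.3 grip 0.0
```

```bash
python3 -m jog '[[0,0,0.02,0],[0,0,0.04,0],[0,0,0.06,0],[0,0,0.075,0],[0,0,0.085,0],[0,0,0.093,0],[0,0,0.099,0],[0,0,0.103,0],[0,0,0.103,0]]'
python3 -c "
from h import *
go(644.5,128.7,21,170.8)"
```

```text
clock: 4.28
position: [645.6, 127.0, 20.2]
eef_rot: [-3.141, -0.0, 2.981]
ft_force: [-0.3, -0.2, -0.1]
opening: 85.2
grip_force: 0.0
rows: [ 0.0014  0.0015 -0.0008] turn -0.0002 clock 4.2833 pos [645.6 127.   20.2] yaw 170.8 F [-0.3 -0.2 -0.1] open 85.2 grip 0.0
```

```bash
python3 -m jog '[[0,0,0,0],[0,0,0,0],[0,0,0,0],[0,0,0,0],[0,0,0,0],[0,0,0,0],[0,0,0,0],[0,0,0,0]]' 0 45
python3 -c "
from h import *
go(645,128,21,170.8)"
```

```text
clock: 4.95
position: [646.4, 127.2, 21.3]
eef_rot: [3.141, 0.001, 2.981]
ft_force: [-0.6, 1.2, 3.5]
opening: 25.4
grip_force: 44.2
rows: [0.0015 0.0006 0.0003] turn -0.0002 clock 4.95 pos [646.4 127.2  21.3] yaw 170.8 F [-0.6  1.2  3.5] open 25.4 grip 44.20744746923447
```

```bash
python3 -m jog '[[0,0,-0.006,0],[0,0,-0.018,0],[0,0,-0.035,0],[0,0,-0.055,0],[0,0,-0.075,0],[0,0,-0.095,0],[0,0,-0.11,0],[0,0,-0.12,0],[0,0,-0.125,0],[0,0,-0.125,0]]'
python3 -c "
from h import *
go(595,-181,146,195.5)"
```

```text
clock: 5.78
position: [646.4, 127.0, 147.1]
eef_rot: [3.141, 0.002, 2.981]
ft_force: [0.8, 0.1, -1.3]
opening: 25.4
grip_force: 44.4
rows: [ 0.0014 -0.3122  0.0009] turn -0.4314 clock 5.7833 pos [646.4 127.  147.1] yaw 170.8 F [ 0.8  0.1 -1.3] open 25.4 grip 44.444497525691986
```

```bash
python3 -m jog '[[0,-0.02,0,-0.04],[0,-0.055,0,-0.09],[0,-0.092,0,-0.14],[0,-0.13,0,-0.19],[0,-0.168,0,-0.24],[0,-0.206,0,-0.29],[0,-0.244,0,-0.34],[0,-0.276,0,-0.39],[0.001,-0.299,0,-0.42],[0.001,-0.312,0,-0.43]]'
python3 -m jog '[[0,0,0,0],[0,0,0,0],[0,0,0,0],[0,0,0,0],[0,0,0,0]]'
python3 - <<'E'
from h import *
go(595,-181,146,195.5)
p=shot('wrist'); im=p["frame"][:,:,::-1].copy(); X=cloud(p)
for r in place_of(p,"dish")[:2]: print("dish",r["confidence"],r["centre"],atz(p,r["centre"],48).round(1))
for k,z in(("bent_mid",160),("bent_spout",184)):
    for r in place_of(p,k)[:3]: print(k,round(r["confidence"],2),np.round(r["centre"]),atz(p,r["centre"],z).round(1),atdepth(p,r["centre"]).round(1))
y=yellow(p)&(np.hypot(X[...,0]-600,X[...,1]+180)<90); rc=np.argwhere(y); print(len(rc),'mark',atz(p,rc.mean(0),48).round(1) if len(rc) else 0)
D=X[(np.hypot(X[...,0]-595,X[...,1]+180)<60)&(X[...,2]<60)]; print(len(D),np.nanpercentile(D[:,2],[2,10,25,50,75,90,98]).round(1))
cv2.imwrite("pics/w2.png",im)
E
```

```text
clock: 6.62
position: [592.6, -183.7, 143.6]
eef_rot: [3.141, -0.003, -2.874]
ft_force: [0.5, 0.8, -0.6]
opening: 25.7
grip_force: 44.5
clock: 7.03
position: [594.8, -179.4, 145.2]
eef_rot: [3.141, -0.0, -2.871]
ft_force: [-0.1, -0.8, -1.5]
opening: 25.3
grip_force: 44.5
rows: [ 0.0003 -0.0016 -0.0008] turn 0.0003 clock 7.0333 pos [ 594.8 -179.4  145.2] yaw -164.5 F [-0.1 -0.8 -1.5] open 25.3 grip 44.53289061784744
dish 0.81 [225.1, 318.1] [ 593.5 -181.4   48. ]
bent_mid 0.93 [368. 514.] [614. -67. 160.] [666.5  11.9  61.5]
bent_mid 0.55 [286. 324.] [ 594.6 -177.6  160. ] [ 581.6 -181.7  191.3]
bent_mid 0.55 [201. 619.] [516.4 -54.2 160. ] [510.1  40.8  52.1]
bent_spout 0.97 [401. 320.] [ 640.5 -167.1  184. ] [ 632.1 -169.4  194.3]
bent_spout 0.61 [362. 486.] [ 601.5 -100.6  184. ] [ 571.  -140.5  241. ]
0 mark 0
13315 [45.3 45.9 46.4 47.1 48.4 49.9 55.9]
```

View pics/w2.png

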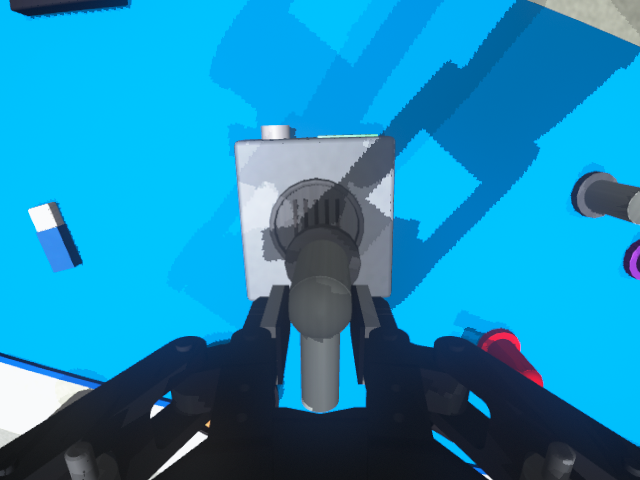

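The wrist view shows the nozzle held upright over the unit, with its elbow at (320,300) px and spout end at (320,401). The dish rim is centred near (317,225), which is about (594,-181) mm. Now I lower it, slowing near the floor.

```bash
python3 -m jog '[[0,0,0.01,-0.01],[0.001,-0.001,0.025,-0.03],[0.001,-0.001,0.04,-0.03],[0.001,-0.001,0.052,-0.03],[0.001,-0.001,0.06,-0.03],[0.001,-0.001,0.065,-0.03],[0.001,-0.001,0.068,-0.03],[0.001,-0.001,0.07,-0.03],[0.001,-0.001,0.07,-0.03],[0.001,-0.001,0.07,-0.03]]'
python3 -m jog '[[0,0,0,0],[0,0,0,0],[0,0,0,0]]'
python3 - <<'E'
from h import *
go(594,-181.4,67,196.5)
for n in("scene","top"):
    p=shot(n)
    for k in("bent_mid","bent_spout","dish"):
        for r in place_of(p,k)[:5]:
            q=atz(p,r["centre"],{"bent_mid":90,"bent_spout":114,"dish":48}[k])
            if q[1]<-100: print(n,k,round(r["confidence"],2),np.round(r["centre"]),q.round(1))
    if n=="scene": cv2.imwrite("pics/s3.png",cv2.resize(p["frame"][160:320,120:320,::-1],None,fx=4,fy=3.75))
E
```

```text
clock: 8.07
position: [594.6, -182.3, 76.2]
eef_rot: [-3.141, 0.001, -2.842]
ft_force: [-0.1, 0.3, -1.1]
opening: 25.6
grip_force: 44.5
clock: 8.32
position: [594.5, -182.2, 76.1]
eef_rot: [-3.141, 0.001, -2.842]
ft_force: [-0.2, 0.8, -1.7]
opening: 25.6
grip_force: 44.5
rows: [0.0002 0.0009 0.0091] turn 0.0113 clock 8.3167 pos [ 594.5 -182.2   76.1] yaw -162.9 F [-0.2  0.8 -1.7] open 25.6 grip 44.53744500875473
scene bent_mid 0.88 [220. 203.] [ 585.8 -184.4   90. ]
scene bent_spout 0.69 [233. 206.] [ 639.6 -169.   114. ]
scene dish 0.65 [237. 206.] [ 588.6 -186.6   48. ]
top bent_mid 0.5 [243. 466.] [ 595.  -184.9   90. ]
top bent_spout 0.56 [216. 461.] [ 635.8 -169.6  114. ]
top dish 0.76 [248. 453.] [ 591.3 -176.3   48. ]
```

View pics/s3.png

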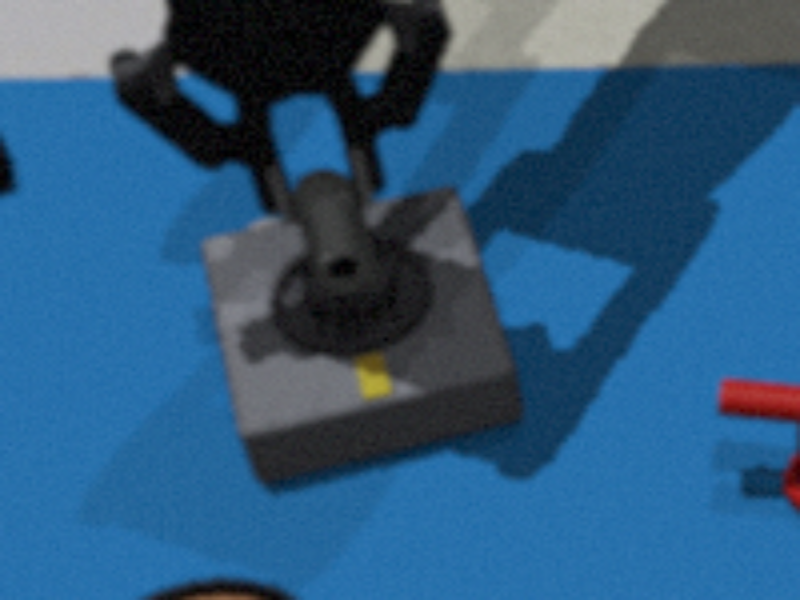

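The scene crop shows the nozzle over the dish at about (345,280) px, with its spout towards the yellow mark at (372,375). I lower it in small steps until it touches.

```bash
python3 -m jog '[[0,0.001,0.0015,0],[0,0.001,0.003,0],[0,0.001,0.0045,0],[0,0.001,0.006,0],[0,0.001,0.006,0],[0,0.001,0.006,0]]'
python3 -m jog '[[0,0,0.001,0],[0,0,0.002,0],[0,0,0.002,0],[0,0,0.002,0]]'
```

```text
clock: 9.22
position: [593.5, -181.0, 69.2]
eef_rot: [3.141, -0.0, -2.842]
ft_force: [0.1, -0.1, -0.7]
opening: 25.8
grip_force: 44.5
clock: 9.55
position: [594.0, -181.1, 67.9]
eef_rot: [-3.141, 0.0, -2.842]
ft_force: [-0.1, 0.7, 0.4]
opening: 25.7
grip_force: 44.7
```

```bash
python3 -m jog '[[0,0,0.001,0],[0,0,0.001,0],[0,0,0.001,0]]'
python3 -m jog '[[0,0,0.001,0],[0,0,0.001,0],[0,0,0.001,0]]'
```

```text
clock: 9.8
position: [594.4, -181.1, 67.8]
eef_rot: [-3.141, 0.001, -2.842]
ft_force: [-0.6, 2.7, 5.2]
opening: 25.8
grip_force: 45.2
clock: 10.05
position: [594.7, -181.0, 67.8]
eef_rot: [-3.141, 0.002, -2.842]
ft_force: [-2.3, 2.5, 8.3]
opening: 25.4
grip_force: 45.6
```

```bash
python3 -m jog '[[0,0,-0.001,0],[0,0,-0.001,0]]'
python3 -m jog '[[0,0,0,0],[0,0,0,0],[0,0,0,0],[0,0,0,0],[0,0,0,0],[0,0,0,0]]' 0.7
python3 -m jog '[[0,0,-0.005,0],[0,0,-0.015,0],[0,0,-0.03,0],[0,0,-0.05,0],[0,0,-0.075,0],[0,0,-0.1,0],[0,0,-0.12,0],[0,0,-0.13,0],[0,0,-0.13,0],[0,0,-0.13,0]]'
python3 - <<'E'
from h import *
for n in("wrist","top","scene"):
    p=shot(n)
    for k in("bent_mid","bent_spout","dish","straight_mid"):
        for r in place_of(p,k)[:5]:
            q=atz(p,r["centre"],{"bent_mid":85,"bent_spout":109,"dish":48,"straight_mid":39}[k])
            if q[1]<-100 or k=="straight_mid": print(n,k,round(r["confidence"],2),np.round(r["centre"]),q.round(1))
    if n!="top":
        f=p["frame"] if n=="wrist" else cv2.resize(p["frame"][160:320,120:320],None,fx=4,fy=3.75)
        cv2.imwrite(f"pics/{n}4.png",f[:,:,::-1])
    X,m=bent(p,(594,-181),75,75); Q=X[m&(X[...,2]<135)]; Q=X[(np.hypot(X[...,0]-594,X[...,1]+181)<75)&(X[...,2]>75)&(X[...,2]<130)]
    if len(Q):
        c=Q[:,:2].mean(0); w,V=np.linalg.eigh(np.cov((Q[:,:2]-c).T)); a=V[:,1]*np.sign(V[0,1]); t=(Q[:,:2]-c)@a
        print(n,len(Q),'dir',np.degrees(np.arctan2(a[1],a[0])).round(1),(c+a*np.percentile(t,.5)).round(1),(c+a*np.percentile(t,99.5)).round(1),'zmax',np.percentile(Q[:,2],98).round(1))
E
```

```text
clock: 10.22
position: [594.4, -181.1, 67.8]
eef_rot: [-3.141, 0.001, -2.842]
ft_force: [-2.7, 1.7, 7.0]
opening: 25.6
grip_force: 45.3
clock: 10.72
position: [593.6, -181.1, 66.1]
eef_rot: [3.141, -0.0, -2.842]
ft_force: [-0.2, 0.3, -0.6]
opening: 59.3
grip_force: 0.0
clock: 11.55
position: [594.0, -181.2, 197.2]
eef_rot: [-3.141, 0.001, -2.842]
ft_force: [0.3, -0.8, -0.3]
opening: 59.6
grip_force: 0.0
wrist bent_mid 0.83 [223. 324.] [ 593.3 -178.6   85. ]
wrist bent_spout 0.64 [288. 322.] [ 638.1 -166.   109. ]
wrist straight_mid 0.97 [196. 578.] [507.3  49.2  39. ]
wrist 2284 dir 17.2 [ 578.1 -185.2] [ 635.1 -167.6] zmax 120.5
top bent_mid 0.88 [241. 465.] [ 599.4 -184.7   85. ]
top bent_spout 0.57 [220. 455.] [ 630.  -161.2  109. ]
top dish 0.82 [246. 452.] [ 594.8 -174.1   48. ]
top straight_mid 0.78 [296. 321.] [505.2  55.   39. ]
top straight_mid 0.31 [242. 464.] [ 603.7 -198.7   39. ]
top 457 dir 9.7 [ 576.1 -175.7] [ 633. -166.] zmax 121.6
scene bent_mid 0.61 [237. 207.] [ 621.7 -174.6   85. ]
scene bent_mid 0.55 [225. 205.] [ 593.5 -180.3   85. ]
scene bent_spout 0.97 [236. 207.] [ 641.8 -166.6  109. ]
scene dish 0.69 [237. 211.] [ 588.9 -176.9   48. ]
scene straight_mid 0.76 [207. 341.] [511.7  60.5  39. ]
scene 425 dir 16.5 [ 586.2 -181.6] [ 638.9 -166. ] zmax 120.6
```

View pics/wrist4.png

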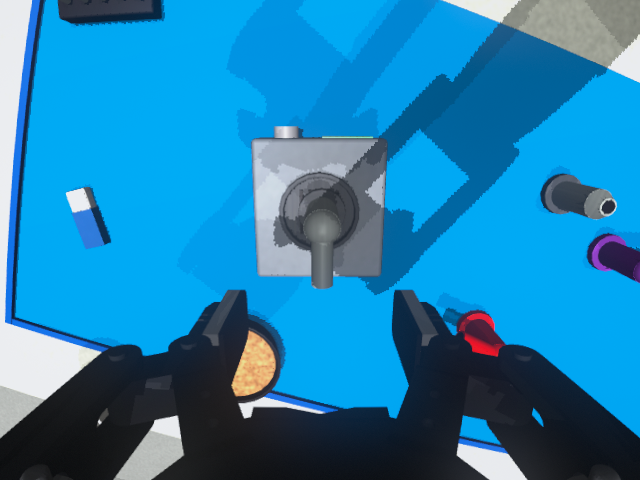

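View pics/scene4.png

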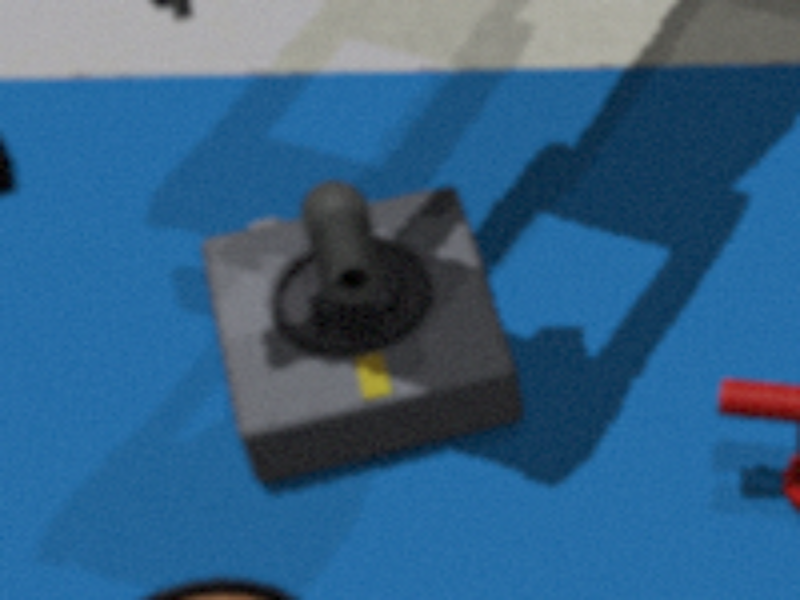

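Both views show the nozzle standing upright in the dish. In the wrist view the elbow is at (322,225) px and the spout end at (322,285). Its top is at 121 mm, which is the dish floor plus 72 mm. The spout points at about 17° and the mark lies at about 16°. The straight nozzle has not moved.

```bash
python3 -c "
from cell import *
print(sign_off())"
```

```text
the job is handed in; nothing more can be done
None
```

The job is handed in: in the last pictures before sign-off, the bent nozzle stands upright on the dish floor with its spout over the yellow mark, the gripper is clear and the straight nozzle is where it started; sign-off returned no verdict.

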